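Spread a circlip and hold it open at the axle groove

TASK

Squeeze the red-handled circlip pliers fully so that the ring on their tips is spread, lift them out of their two-post rest, and bring the spread ring down over the end of the drive unit's axle stub until it is level with the groove. Keep the ring spread all the while it is on the axle, do not press hard on the drive unit, and leave the other things on the bench where they are. Finish still holding the pliers squeezed and upright, with the open ring hovering in line with the groove, touching neither the axle nor the washer below it.

Things in the scene. Friction and masses are not known exactly. Their poses are not given: they have to be found in the camera images.
- pliers_grip (a point): Midway between the two upright red handles (at the pliers' own +y and -y) of the loose circlip pliers, half-way up the grip; z up. Handles 16 mm wide in x, red from 26 mm below to 20 mm above this point. Over their outer faces here: 48 mm slack (56 at the top), 36 mm squeezed to the stop, faces then parallel. Spring: 9 N per handle at the stop; a grip of 20 N or more is ample.
- ring_centre (a point): Centre of the level steel C-ring on the plier tips, when spread: x +21.7, y 0, z -96 mm from pliers_grip in the pliers' axes (also this point's); gap towards the handles. Ring 3.2 mm thick, outside 46 mm; opening 38 mm fully spread (3 mm to spare all round the axle), about 29 mm slack, too small for the axle. Tips reach 4 mm below the ring.
- handle_left (a joint): how far each handle is squeezed: 0 slack, 0.18 rad at the stop. Both handles move together and the ring spreads in proportion; above 0.15 it counts as spread
- pliers: the whole pliers, about 160 g, upright in the rest, lifting straight out; origin on the pivot, 34 mm below pliers_grip, same axes. A steel rest bar 92 mm long (y), 14 mm wide (x), 6 mm thick crosses at the origin; the jaws hang below it
- groove (a point): Middle of the dark ring groove (5 mm high, 27 mm diameter), on the axis of the upright axle stub, 76.5 mm above the bench. The stub is bright steel, 32 mm diameter; its end is 17.5 mm above this point. 12.5 mm below this point lies a brass washer of 44 mm diameter, under it a blue pulley 72 mm across. z up.
- drive_unit: fixed grey gearbox 136 x 116 mm, 44 mm high, with a black motor that reaches 108 mm out to its own +x (55 mm high) and the axle stub in the middle; origin on the bench under the axle
- rest: fixed rest: dark base 80 x 114 mm, two aluminium posts at y +39 and -39 mm, each 28 x 14 mm; the pliers' bar lies in notches in their tops, 85 mm above the bench, lips to 93 mm. Origin on the bench at its centre; the pliers stand over it with the same axes, grip point 122 mm and ring 26 mm above the bench
- loupe: black eye loupe, 39 mm diameter, 35 mm high, standing; origin at its underside: leave it alone
- lens_cell: chromed lens cell, 34 mm diameter, 20 mm high; origin at its underside: leave it alone
- oil_bottle: small oil bottle with red spout, 30 mm diameter, 86 mm high; origin at its underside: leave it alone
- cartridge: black film cartridge, 23 x 74 x 30 mm; origin at its underside: leave it alone
- driver_black: small screwdriver with black handle, 167 mm long, lying; origin at its underside: leave it alone
Mind the look-alikes: they are no part of the job. Leave any purple look-alike of the pliers alone.

How it is judged:
On the way:
1. the pliers, squeezed so that the ring is spread, are lifted clear of the rest (value of joint handle_left above 0.15 rad and z of pliers in the frame of rest above 0.11 m), for 0.1 s.
At the end, for the whole second after the job is handed in: Pliers held squeezed (handle joint over 0.15 rad, grip over 4 N), upright within 8 degrees, still; ring centre within 4.5 mm of the axle's axis and 5 mm of the groove's middle in height, pressing on the drive unit under 1.5 N; bystanders within 20 mm of their starts (value of joint handle_left above 0.15 rad and horizontal distance between ring_centre and groove below 0.0045 m and z of ring_centre in the frame of groove between -0.005 and 0.005 m and angle between pliers's own z axis and vertical below 0.14 rad and contact force between pliers and drive_unit below 1.5 N and contact force between the fingers and pliers above 4 N and linear speed of pliers below 0.02 m/s and distance of each of loupe, lens_cell, oil_bottle, cartridge, driver_black from where it was at the start of the episode below 0.02 m); the arm keeps its last pose, push and grip.
It fails at once if the ring is let go slack (handle joint below 0.13 rad) while it is on the axle (value of joint handle_left below 0.13 rad and horizontal distance between ring_centre and groove below 0.012 m and z of ring_centre in the frame of groove below 0.013 m).
It fails at once if the pliers or ring press on the drive unit with more than 20 N (contact force between pliers and drive_unit above 20 N).
It fails at once if a bystander (loupe, lens cell, oil bottle, cartridge, screwdriver) is moved by more than 30 mm (distance of any of loupe, lens_cell, oil_bottle, cartridge, driver_black from where it was at the start of the episode above 0.03 m).
It also fails if it takes over 42 s, if anything falls off the work surface, if the arm or the gripper's body presses on something with over 40 N, if the wrist force passes 120 N, or if a joint passes its speed limit or range.

ROBOT

A 6-joint arm with a two-finger parallel gripper is mounted at the origin on a cart in front of the work surface, level with it; the furniture and walls round the work are solid. World frame = base frame: x ahead of the robot, y to its left, z up, the work surface at z = 0. Lengths are in m, angles in rad, forces in N, time in s.
With the tool pointing down it reaches from about 0.3 to 0.875 m from the base axis. Payload 6.4 kg.
Tool frame: the origin (TCP) lies midway between the tips of the shut fingers; the grasp point (between the pads) lies 19 mm behind it; z points along the fingers, y is the line along which they close (so a half turn about z gives the same grasp; the last joint's range is limited). The gripper opens to 85 mm and grips with 20 to 120 N. Pads are 22 mm wide; open, the fingers measure 114 mm over their backs; the gripper's body (76 mm by 85 mm) begins 54 mm behind the grasp point. The pads swing forward as they close: fully open they stand 13 mm farther back than shut.
Start: joints at [-1.367, 0.181, 1.607, -0, 1.354, -0.206], TCP at [0.229, -0.527, 0.231] pointing down, gripper open.
Joint ranges: [-2.99, 2.99], [-0.89, 2.07], [0.3, 2.58], [-1.14, 4.28], [0, 2.63], [-3.12, 3.12]. Speed limits (rad/s): [2.57, 2.57, 3.01, 3.14, 3.14, 3.14].

INTERFACE

Orientations are given as a unit quaternion [w, x, y, z].
In Python, from bench import ctrl gives the robot as it stands. The module is installed in compiled form; this text tells all that it offers.
- The arm moves only by the tool move_arm, never from a script. Its argument "plan" is one flat list of numbers, 6 for each row, row after row: the shift along the world's x, y, z in units of 50 mm (1.0 is 50 mm), then the turn, a rotation vector about the world's x, y, z in rad. A call has 1 to 10 rows; each row is the pose to reach, as a shift and turn from the pose commanded when the call began; what a row does not reach only later rows make up. A row lasts 1/8 s, in which the tool goes at most 62.5 mm and 10.7 degrees, less where a joint would pass 70% of its speed; a pose out of reach is approached as far as the arm can. A call with a gripper value outside its range is refused whole. "grip" is the finger opening in mm, from 0 to 85.4, set as the call begins (left out, the last holds). The fingers move at their own pace and stop on an object; the grip force is fixed at half the most. Time passes only in rows, so rows that repeat a pose let the fingers close. It gives the time, the measured TCP pose, the force, the opening and the grip force at its end, in the units of the state.
- ctrl.get_obs(): the state, without advancing time (a new reading comes with each control period).
- ctrl.camera(name): name is "scene" or "side" or "wrist"; returns a dict with "pixels" (480x640x3 uint8, red, green, blue), "fx", "fy", "cx", "cy" (pixels), "origin" and "attitude" of the camera in the world. Camera axes: x right, y down, z forward; pixel columns grow to the right and rows downward; lengths in m; the calibration is good to about 2 mm. A picture is of the moment at which its call begins. There is no depth.
- ctrl.hand_in(): hands the job in; it is judged then, once.
The state is a dict: "time_s": time; "q": joint angles; "dq": joint speeds; "joint_efforts": joint torques, N m; "eef_pos": TCP position; "eef_rot": TCP orientation; "wrist_force": force on the tool from outside, world axes, zero at the start; "torque": the same for the moment, N m; "opening": opening from 0.0 (shut) to 1.0 (fully open); "grasp_force": force on a finger pad.
Only numpy, scipy, OpenCV 4.12 (cv2) and the standard library are available. Lean on these libraries where they do the work, as an engineer would, in place of code of your own. Each camera call takes 0.05 s, during which the arm holds its last target. There are 200 camera calls.

## Working session

There is one attempt and no reset: what is moved stays moved. The work goes in short steps, Python scripts to look and compute and a tool call to move; the robot and the scene stay as the last step left them, time stands still between calls to the robot, and variables do not carry over. Pictures are saved under pics/ and viewed, at most 13 in all, crops included, and the job is handed in when it is done.

Besides the shell and the picture viewer there is one more tool, called after ">>>" as a command line: name --argument value ..., lists and objects as JSON in quotes. move_arm: Moves the arm, as the interface text tells. Its arguments: {"type":"object","properties":{"plan":{"type":"array"},"grip":{"type":"number"}},"required":["plan"]}

```bash
mkdir -p pics; cat > h.py <<'E'
import numpy as np, cv2
from bench import ctrl
from scipy.spatial.transform import Rotation as R
def att(c):
    a=np.array(c["attitude"],float)
    return a if a.shape==(3,3) else R.from_quat(a[[1,2,3,0]]).as_matrix()
def ray(c,u,v):
    d=att(c)@np.array([(u-c["cx"])/c["fx"],(v-c["cy"])/c["fy"],1]); return np.array(c["origin"]),d/np.linalg.norm(d)
def onz(c,u,v,z):
    o,d=ray(c,u,v); return o+d*(z-o[2])/d[2]
def tri(c1,p1,c2,p2):
    o1,d1=ray(c1,*p1);o2,d2=ray(c2,*p2)
    s=np.linalg.lstsq(np.c_[d1,-d2],o2-o1,rcond=None)[0]
    a,b=o1+s[0]*d1,o2+s[1]*d2; return (a+b)/2,np.linalg.norm(a-b)
def proj(c,P):
    q=att(c).T@(np.array(P)-c["origin"]); return c["fx"]*q[0]/q[2]+c["cx"],c["fy"]*q[1]/q[2]+c["cy"]
def snap(n,f):
    c=ctrl.camera(n); cv2.imwrite(f"pics/{f}.png",c["pixels"][:,:,::-1]); np.save(f"pics/{f}.npy",c,allow_pickle=True); return c
def load(f): return np.load(f"pics/{f}.npy",allow_pickle=True).item()
E
python3 - <<'E'
from h import *
for n in("scene","side"):
    c=snap(n,n+"0"); print(n,c["origin"],c["attitude"],c["fx"],c["cx"],c["cy"])
print(ctrl.get_obs())
E
```

```text
scene [0.30057241 0.47305013 0.66285229] [ 0.08979248 -0.21601841  0.88131314 -0.41056121] 438.5601065029218 325.1622609533392 244.916485740541
side [ 0.61735329 -0.9616629   0.75429491] [-0.43960633  0.89797734  0.0145861  -0.0130469 ] 446.2679634739819 327.0583517258187 243.04528242981192
{'time_s': 0.1, 'q': array([-1.36733259e+00,  1.81470900e-01,  1.60787732e+00,  3.76154079e-05,
        1.35382351e+00, -2.06310806e-01]), 'dq': array([-5.02107402e-04, -1.61549797e-03, -1.98416281e-03,  1.27172806e-03,
        1.84604308e-04,  7.89871817e-06]), 'joint_efforts': array([ 4.01802545e-04, -4.45874476e+01, -3.52238739e+01, -3.45771623e-04,
        3.99583572e-03, -2.38649454e-05]), 'eef_pos': array([ 0.22900245, -0.52690049,  0.23048675]), 'eef_rot': array([-7.89510717e-04,  9.79084447e-01,  2.03452750e-01,  1.94874425e-05]), 'wrist_force': array([-0.37736164,  0.7989274 , -0.57189133]), 'torque': array([-0.02993761, -0.03557592,  0.01469871]), 'grasp_force': 0.0, 'opening': 0.9955244489530042}
```

View pics/scene0.png

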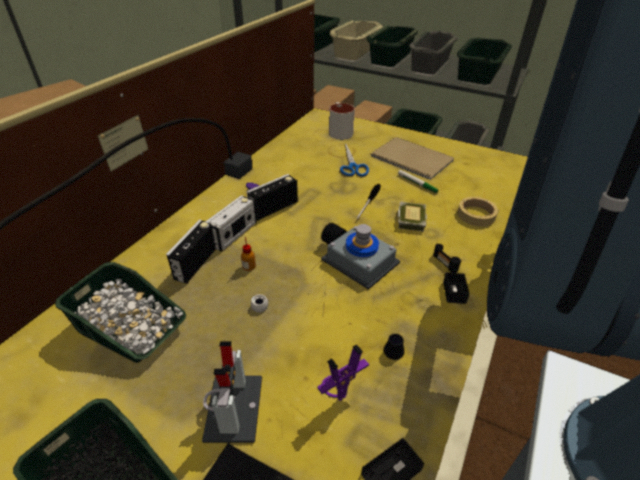

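View pics/side0.png

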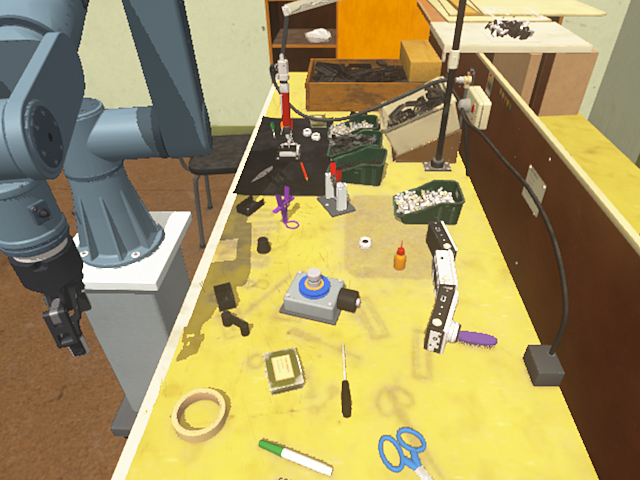

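The scene view shows the red pliers in the rest at about (226,370), with the ring at (210,400). The axle is at (363,235), the purple decoy at (343,375) and the oil bottle at (248,257). The side view shows the pliers at about (333,180) and the axle at (314,275).

```bash
python3 - <<'E'
from h import *
a=load("scene0");b=load("side0")
A=cv2.resize(a["pixels"][325:455,160:290,::-1],(600,600),interpolation=cv2.INTER_CUBIC)[:,:390]
for c,box in((a,(320,460,180,280)),(b,(150,230,300,370))):
    p=c["pixels"].astype(int);m=((p[...,0]>110)&(p[...,1]<70)&(p[...,2]<70)).astype(np.uint8)
    y0,y1,x0,x1=box;mm=np.zeros_like(m);mm[y0:y1,x0:x1]=m[y0:y1,x0:x1]
    n,l,s,ce=cv2.connectedComponentsWithStats(mm)
    print([(s[i].tolist(),ce[i].round(1).tolist()) for i in range(1,n) if s[i][4]>8])
print(onz(a,228,344,.142),onz(a,222,372,.142),onz(b,333,163,.142))
# axle top approx
print(tri(a,(363,230),b,(314,272)),onz(a,363,230,.094),onz(b,314,272,.094))
B=cv2.resize(b["pixels"][155:225,305:365,::-1],(400,466),interpolation=cv2.INTER_CUBIC)
im=np.zeros((600,800,3),np.uint8);im[:,:390]=A;im[:466,395:795]=B;cv2.imwrite("pics/c1.png",im)
A=cv2.resize(a["pixels"][215:295,315:405,::-1],(400,356),interpolation=cv2.INTER_CUBIC)
B=cv2.resize(b["pixels"][260:330,275:365,::-1],(400,311),interpolation=cv2.INTER_CUBIC)
im=np.zeros((360,800,3),np.uint8);im[:356,:400]=A;im[:311,400:]=B;cv2.imwrite("pics/c2.png",im)
E
```

```text
[]
[([330, 162, 12, 20, 134], [335.4, 171.3]), ([302, 168, 6, 9, 21], [304.6, 172.9])]
[0.59387015 0.18486312 0.142     ] [0.57298217 0.22646255 0.142     ] [0.58412567 0.20628308 0.142     ]
(array([ 0.55124455, -0.21427134,  0.09038263]), np.float64(0.0033471796828571697)) [ 0.54794713 -0.20998593  0.094     ] [ 0.5531829  -0.21768737  0.094     ]
```

View pics/c1.png

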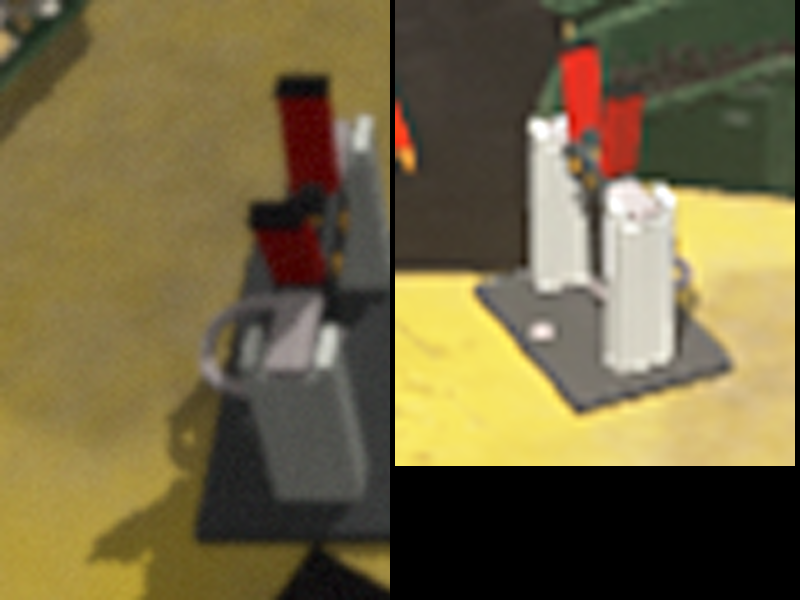

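View pics/c2.png

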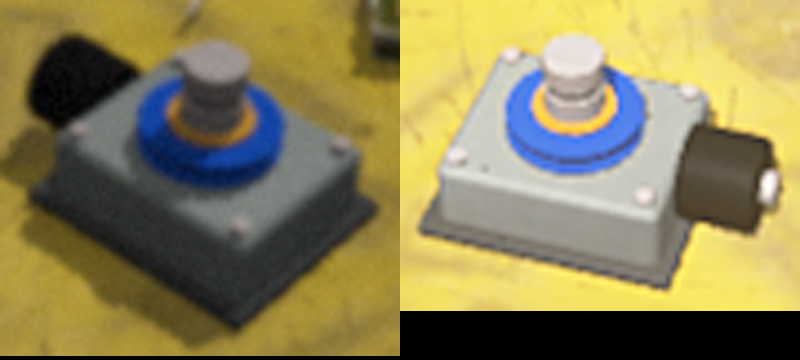

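The crops show:
- **Handles:** the red tops are at about (226.3,345.2) and (220,374.4) in scene, and (339.2,169.6) and (332.5,162.5) in side.
- **Axle end disc:** its centre is at (363.8,229) in scene and (314.2,272.4) in side.
- **Ring:** it sticks out left of the rest in scene.

```bash
python3 - <<'E'
from h import *
a=load("scene0");b=load("side0")
f=tri(a,(226.3,345.2),b,(339.2,169.6));n=tri(a,(220,374.4),b,(332.5,162.5))
print(f,n,(f[0]+n[0])/2,np.linalg.norm(f[0]-n[0]))
d=n[0]-f[0];print("pliers yaw",np.degrees(np.arctan2(-d[0],d[1])))
print(tri(a,(363.8,229),b,(314.2,272.4)),onz(a,363.8,229,.094),onz(b,314.2,272.4,.094))
# ring far point check & post top centres
pts=[(x/4.615+160,y/4.615+325) for x,y in((203,350),(297,340),(350,125))]
print([onz(a,*p,z).round(3) for p,z in zip(pts,(.026,.091,.093))])
# base corner left/bottom/right in side
print([onz(b,(x-395)/6.667+305,y/6.667+155,0.006).round(3) for x,y in((475,288),(580,405),(732,362))])
E
```

```text
(array([0.60141776, 0.18267091, 0.13277441]), np.float64(0.002615581339604663)) (array([0.58032066, 0.22628185, 0.13220578]), np.float64(0.003874173548960663)) [0.59086921 0.20447638 0.13249009] 0.04844920405380718
pliers yaw 25.81570288148905
(array([ 0.55129181, -0.21697894,  0.09139381]), np.float64(0.004567871164365163)) [ 0.54780597 -0.21390831  0.094     ] [ 0.55370959 -0.21901402  0.094     ]
[array([0.627, 0.227, 0.026]), array([0.57 , 0.236, 0.091]), array([0.602, 0.165, 0.093])]
[array([0.533, 0.23 , 0.006]), array([0.585, 0.134, 0.006]), array([0.653, 0.17 , 0.006])]
```

>>> move_arm --plan '[6.4,6.2,1.4,0,0,0.06,6.4,6.2,1.4,0,0,0.06,6.4,6.2,1.4,0,0,0.06,6.4,6.2,1.4,0,0,0.06,6.4,6.2,1.4,0,0,0.06,6.4,6.2,1.4,0,0,0.06,6.4,6.2,1.4,0,0,0.06,6.4,6.2,1.4,0,0,0.06,6.4,6.2,1.4,0,0,0.06,6.4,6.2,1.4,0,0,0.06]' --grip 85

```text
time_s: 1.35
eef_pos: [0.548, -0.2184, 0.3006]
eef_rot: [-0.0, 0.973, 0.232, -0.001]
wrist_force: [-0.0, -0.2, 0.2]
opening: 0.998
grasp_force: 0.0
```

```bash
python3 - <<'E'
from h import *
c=snap("wrist","w1");print(c["origin"],c["fx"],c["cx"],c["cy"],proj(c,(.551,-.217,.094)));print(att(c).round(3));print(ctrl.get_obs()["eef_pos"])
E
```

```text
[ 0.60777238 -0.18867799  0.44192522] 350.2379470929103 315.74854402405543 239.39265159948417 (np.float64(315.6272629599469), np.float64(210.40896908650063))
[[ 0.452 -0.861 -0.232]
 [-0.892 -0.437 -0.117]
 [-0.001  0.26  -0.966]]
[ 0.54800354 -0.21862489  0.30075237]
```

View pics/w1.png

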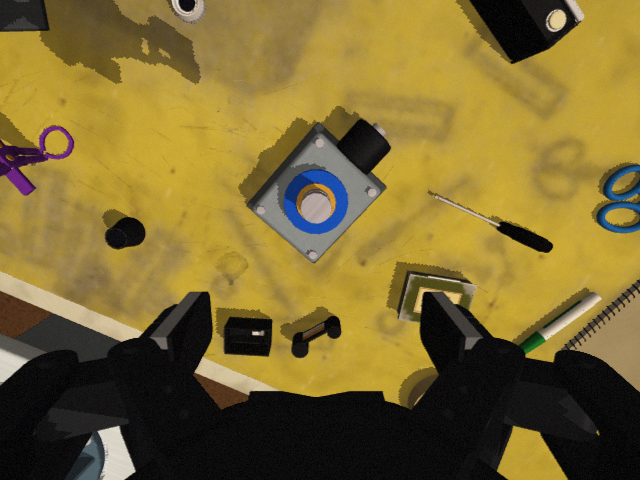

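>>> move_arm --plan '[0.8,8.4,0,0,0,0,0.8,8.4,0,0,0,0,0.8,8.4,0,0,0,0,0.8,8.4,0,0,0,0,0.8,8.4,0,0,0,0,0.8,8.4,0,0,0,0,0.8,8.4,0,0,0,0,0.8,8.4,0,0,0,0,0.8,8.4,0,0,0,0]'

```text
time_s: 2.52
eef_pos: [0.5891, 0.201, 0.301]
eef_rot: [0.0, 0.973, 0.232, -0.0]
wrist_force: [-0.5, -0.3, -0.1]
opening: 0.994
grasp_force: 0.0
```

```bash
python3 - <<'E'
from h import *
w=load("w1");p=w["pixels"]
x0,y0=290,175
crop=p[y0:y0+60,x0:x0+60]; hsv=cv2.cvtColor(crop,cv2.COLOR_RGB2HSV)
m=((hsv[...,1]<60)&(hsv[...,2]>90)).astype(np.uint8)
n,l,s,ce=cv2.connectedComponentsWithStats(m);i=1+s[1:,4].argmax();print(s[i],ce[i]+[x0,y0])
cs,_=cv2.findContours((l==i).astype(np.uint8),0,2);(cx,cy),r=cv2.minEnclosingCircle(max(cs,key=len));print(cx+x0,cy+y0,r, "expect r",350*.016/np.linalg.norm(w["origin"]-np.array([.551,-.217,.094])))
print(onz(w,*(ce[i]+[x0,y0]),.094),onz(w,cx+x0,cy+y0,.094))
hs=cv2.cvtColor(p,cv2.COLOR_RGB2HSV);mb=((hs[...,0]>100)&(hs[...,0]<125)&(hs[...,1]>150)).astype(np.uint8);mb[:150]=0;mb[260:]=0;mb[:,:270]=0;mb[:,370:]=0
cs,_=cv2.findContours(mb,0,2);k=max(cs,key=cv2.contourArea);e=cv2.fitEllipse(cv2.convexHull(k));print(e,onz(w,*e[0],.060))
c=snap("wrist","w2");print(ctrl.get_obs()["eef_pos"],proj(c,(.59,.204,.142)))
im=cv2.resize(c["pixels"][120:360,180:460,::-1],(700,600),interpolation=cv2.INTER_CUBIC);cv2.imwrite("pics/w2c.png",im)
E
```

```text
[ 10  15  31  34 752] [315.68218085 207.27659574]
316.18228340148926 206.51903343200684 16.75772476196289 expect r 15.83430305882639
[ 0.55386695 -0.21560969  0.094     ] [ 0.55477911 -0.21571015  0.094     ]
((315.522216796875, 201.28753662109375), (63.62691116333008, 64.05518341064453), 16.136207580566406) [ 0.55444404 -0.21508405  0.06      ]
[0.58923429 0.20065224 0.30109695] (np.float64(312.64158401744135), np.float64(221.5418649517284))
```

View pics/w2c.png

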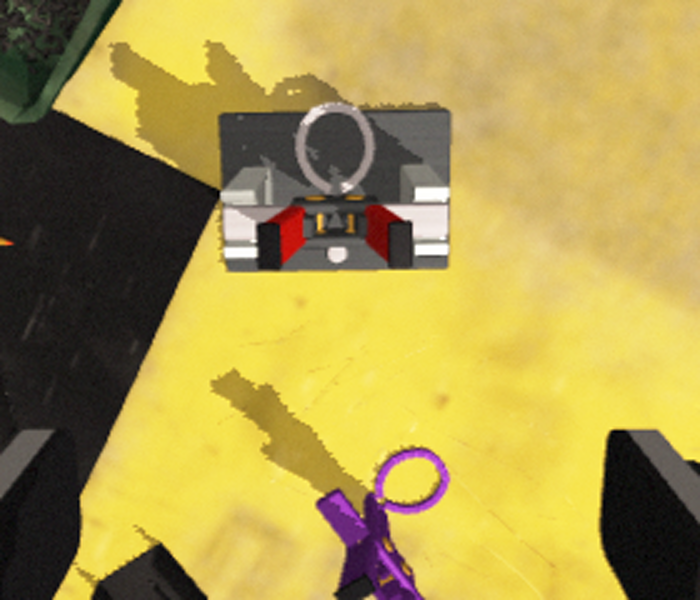

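The wrist crop shows the handle caps at crop x 257–412 and rows 222–268. The rest bar spans x 225–449 at about row 219, and the ring is centred near (335,147), pointing up in the image.

```bash
python3 - <<'E'
from h import *
c=load("w2");g=lambda x,y,z:onz(c,x/2.5+180,y/2.5+120,z)
for z in(.142,.15):
    l=g(257,245,z);r=g(412,245,z);print(z,(l+r)/2,np.linalg.norm(l-r))
l=g(225,220,.091);r=g(449,218,.091);print("bar",(l+r)/2,np.linalg.norm(l-r),np.degrees(np.arctan2((r-l)[0],-(r-l)[1])))
k=[g(*q,.005) for q in((220,113),(449,108),(450,268),(226,271))];print("base",np.mean(k,0))
for i,j in((0,1),(3,2)):
    d=k[j]-k[i];print(np.linalg.norm(d),np.degrees(np.arctan2(d[0],-d[1])))
for i,j in((3,0),(2,1)):
    d=k[j]-k[i];print(np.linalg.norm(d),np.degrees(np.arctan2(d[1],d[0])))
r=g(335,147,.026);print("ring",r)
E
```

```text
0.142 [0.5932803  0.20451834 0.142     ] 0.05415773499044524
0.15 [0.59475832 0.20522074 0.15      ] 0.052714945237142014
bar [0.59390026 0.20398879 0.091     ] 0.09084968383141198 27.384529642278704
base [0.59255272 0.20393252 0.005     ]
0.11199587829497827 28.095278090814713
0.11483522527227903 27.653350448976816
0.07938090234141423 27.064395975777575
0.08026612605415986 29.100223593311338
ring [0.61388346 0.21529516 0.026     ]
```

>>> move_arm --plan '[0.08,0.07,-2.4,0,0,0.017,0.08,0.07,-2.4,0,0,0.017,0.08,0.07,-2.4,0,0,0.017,0.08,0.07,-2.4,0,0,0.017]'

```text
time_s: 3.08
eef_pos: [0.5946, 0.2051, 0.1838]
eef_rot: [0.0, 0.971, 0.24, 0.001]
wrist_force: [-0.3, 0.1, 0.4]
opening: 0.992
grasp_force: 0.0
```

```bash
python3 - <<'E'
from h import *
c=snap("wrist","w3");o=ctrl.get_obs();print(o["eef_pos"],o["eef_rot"])
im=cv2.resize(c["pixels"][160:460,130:500,::-1],(740,600),interpolation=cv2.INTER_CUBIC);cv2.imwrite("pics/w3c.png",im)
E
```

```text
[0.59522852 0.20547293 0.18481885] [2.83499838e-04 9.70668401e-01 2.40409129e-01 2.49497704e-03]
```

View pics/w3c.png

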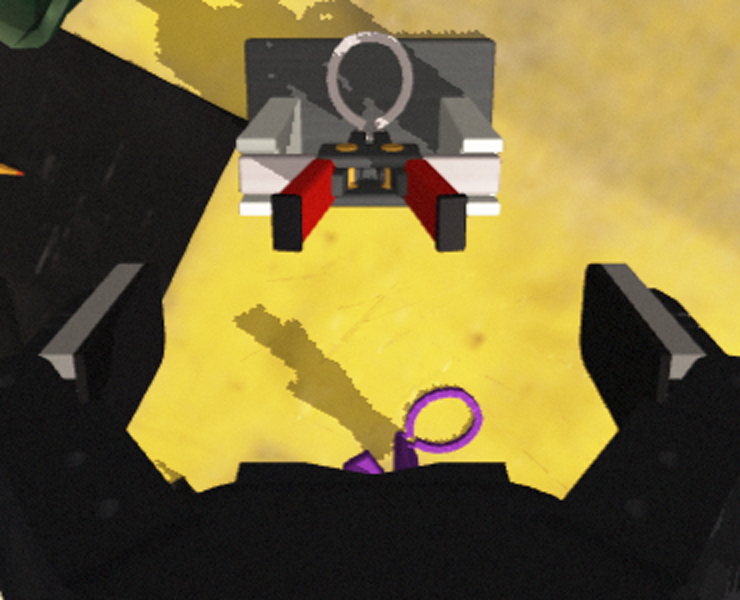

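Handles are centred between the fingers (369 vs 372 in the crop) and the bar is level in the image. One numeric check, then down.

```bash
python3 - <<'E'
from h import *
c=load("w3");g=lambda x,y,z:onz(c,x/2+130,y/2+160,z)
for z in(.142,.15):
    l=g(272,222,z);r=g(466,222,z);print(z,(l+r)/2,np.linalg.norm(l-r))
l=g(239,175,.091);r=g(499,174,.091);print("bar",(l+r)/2,np.linalg.norm(l-r),np.degrees(np.arctan2((r-l)[0],-(r-l)[1])))
o=ctrl.get_obs();print(o["eef_pos"],np.degrees(2*np.arctan2(o["eef_rot"][2],o["eef_rot"][1])))
E
```

```text
0.142 [0.59396826 0.20504149 0.142     ] 0.053827216474875234
0.15 [0.59655392 0.20638265 0.15      ] 0.05147885507265889
bar [0.59299403 0.20466507 0.091     ] 0.09053683836502215 28.037818068869605
[0.59522852 0.20547293 0.18481885] 27.82146699737535
```

>>> move_arm --plan '[-0.03,-0.01,-0.8,0,0,0,-0.03,-0.01,-1.6,0,0,0,-0.03,-0.01,-1.6,0,0,0,-0.03,-0.01,-1.6,0,0,0,-0.03,-0.01,-1.6,0,0,0]'

```text
time_s: 3.75
eef_pos: [0.5937, 0.2059, 0.1045]
eef_rot: [0.0, 0.971, 0.241, 0.003]
wrist_force: [0.0, -0.3, 0.6]
opening: 0.991
grasp_force: 0.0
```

Height and position are right, so I'll close.

>>> move_arm --plan '[0,0,0,0,0,0,0,0,0,0,0,0,0,0,0,0,0,0,0,0,0,0,0,0,0,0,0,0,0,0,0,0,0,0,0,0,0,0,0,0,0,0,0,0,0,0,0,0]' --grip 0

```text
time_s: 4.75
eef_pos: [0.5932, 0.206, 0.1039]
eef_rot: [0.0, 0.971, 0.241, 0.002]
wrist_force: [-1.6, 0.4, 10.6]
opening: 0.394
grasp_force: 61.0
```

>>> move_arm --plan '[0,0,0.3,0,0,0,0,0,0.7,0,0,0,0,0,1.2,0,0,0,0,0,1.8,0,0,0,0,0,2.4,0,0,0,0,0,2.8,0,0,0,0,0,2.8,0,0,0,0,0,2.8,0,0,0]'

```text
time_s: 5.75
eef_pos: [0.5909, 0.2055, 0.24]
eef_rot: [-0.0, 0.971, 0.241, -0.001]
wrist_force: [0.6, 0.8, -2.5]
opening: 0.387
grasp_force: 60.1
```

```bash
python3 - <<'E'
from h import *
c=snap("wrist","w4");o=ctrl.get_obs();print(o["eef_pos"],o["eef_rot"],o["opening"],o["wrist_force"])
cv2.imwrite("pics/w4c.png",cv2.resize(c["pixels"][160:460,130:500,::-1],(740,600),interpolation=cv2.INTER_CUBIC))
E
```

```text
[0.59070095 0.2054198  0.23956675] [-1.40467803e-04  9.70534729e-01  2.40956913e-01 -1.44413825e-03] 0.3910250866254128 [-0.34048822 -0.99136338 -1.71844183]
```

View pics/w4c.png

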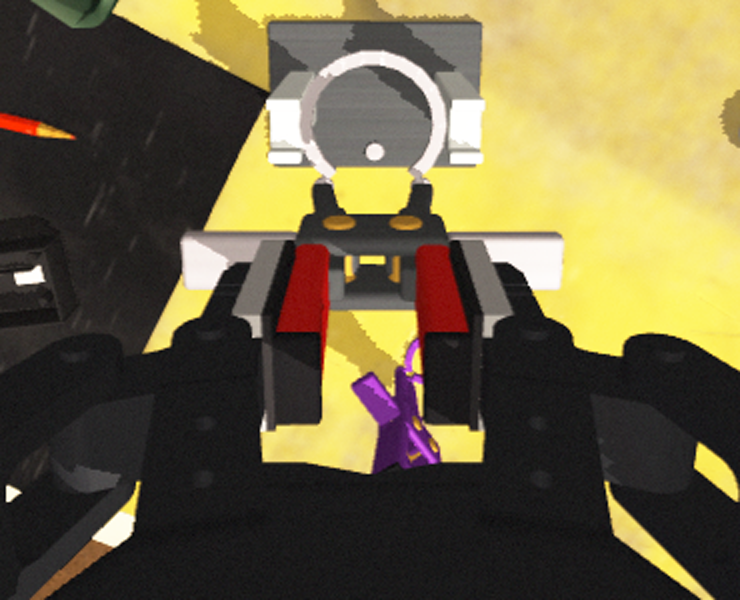

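The ring is spread and hangs level in front of the grip (crop 302–446, top at row 50), and the pliers are clear of the rest. Next I carry them over to the drive unit.

>>> move_arm --plan '[-0.06,-0.5,0,0,0,0,-0.2,-1.5,0,0,0,0,-0.32,-2.5,0,0,0,0,-0.45,-3.5,0,0,0,0,-0.58,-4.5,0,0,0,0,-0.7,-5.5,0,0,0,0,-0.83,-6.5,0,0,0,0,-0.96,-7.5,0,0,0,0,-1.05,-8.2,0,0,0,0,-1.1,-8.6,0,0,0,0]'

```text
time_s: 7.05
eef_pos: [0.5356, -0.2258, 0.2398]
eef_rot: [-0.001, 0.971, 0.24, -0.001]
wrist_force: [0.1, -0.1, -2.2]
opening: 0.39
grasp_force: 60.1
```

>>> move_arm --plan '[0,0,-0.2,0,0,0,0,0,-0.4,0,0,0,0,0,-0.4,0,0,0,0,0,-0.4,0,0,0]'

```text
time_s: 7.55
eef_pos: [0.5369, -0.2234, 0.2213]
eef_rot: [-0.0, 0.97, 0.242, -0.0]
wrist_force: [0.1, 0.1, -2.0]
opening: 0.395
grasp_force: 60.1
```

```bash
python3 - <<'E'
from h import *
c=snap("wrist","w5");s=snap("side","s5");o=ctrl.get_obs();print(o["eef_pos"],o["eef_rot"],o["opening"],o["wrist_force"])
A=cv2.resize(c["pixels"][160:310,220:420,::-1],(800,600),interpolation=cv2.INTER_CUBIC)
cv2.imwrite("pics/w5c.png",A)
E
```

```text
[ 0.53702358 -0.22392804  0.22176224] [2.90274455e-04 9.70406855e-01 2.41475408e-01 2.81387430e-04] 0.3902577118042958 [-0.27891189 -0.22313049 -1.93809864]
```

View pics/w5c.png

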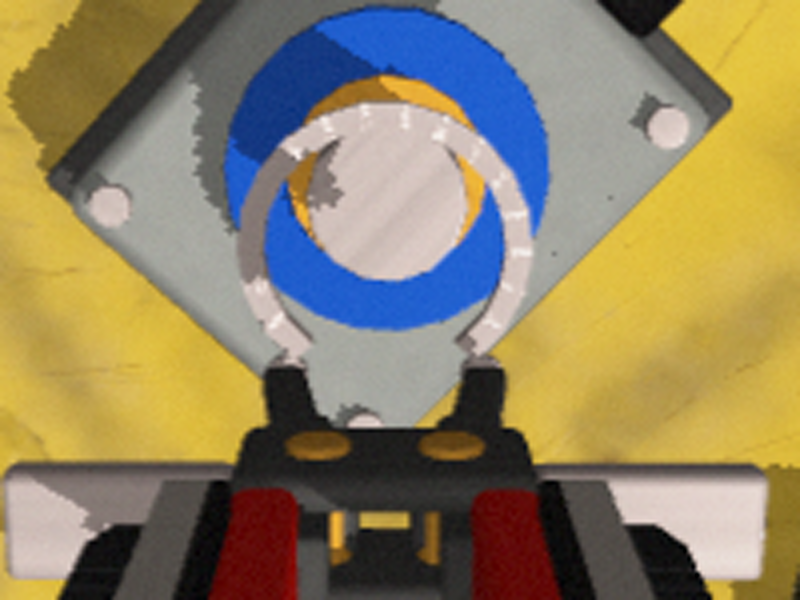

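The wrist crop shows the open ring, outer 238–532 wide with its top at row 100, centred near (385,245). The axle disc is centred near (388,202), spans 307–468 and has its bottom at row 281.

```bash
cat >> h.py <<'E'
def fitpt(c,ext,r,z):
    # centre of level circle radius r at height z from its left/right/top-or-bottom pixel extents
    from scipy.optimize import least_squares
    t=np.linspace(0,2*np.pi,180)
    def f(p,full=0):
        q=np.array([proj(c,(p[0]+r*np.cos(a),p[1]+r*np.sin(a),p[2])) for a in t])
        e={"l":q[:,0].min(),"r":q[:,0].max(),"t":q[:,1].min(),"b":q[:,1].max()}
        return [e[k]-ext[k] for k in ext]+[(p[2]-z)/.002]
    g=onz(c,(ext["l"]+ext["r"])/2,ext.get("t",0)+30 if "t" in ext else ext["b"]-20,z)
    s=least_squares(f,[g[0],g[1],z],x_scale=.01,diff_step=1e-3);return s.x,s.fun
E
python3 - <<'E'
from h import *
c=load("w5");X=lambda v:v/4+220;Y=lambda v:v/4+160
print(c["origin"])
R1=fitpt(c,dict(l=X(238),r=X(532),t=Y(100)),.023,.1455)
A1=fitpt(c,dict(l=X(307),r=X(468),b=Y(281)),.016,.094)
print(R1,A1,A1[0]-R1[0])
tcp=np.array([0.5370,-.2239]);d=R1[0][:2]-tcp;a=np.radians(27.9);print("ring in tool axes",d@[np.cos(a),np.sin(a)],d@[-np.sin(a),np.cos(a)])
E
```

```text
[ 0.59582104 -0.19253283  0.3626728 ]
(array([ 0.55496923, -0.21458443,  0.14595149]), array([ 0.34481614, -0.34474919, -0.01795353,  0.22574252])) (array([ 0.55330543, -0.21609579,  0.09371989]), array([-0.45051999,  0.45047009,  0.0143032 , -0.1400531 ])) [-0.00166381 -0.00151135 -0.05223159]
ring in tool axes 0.020239623305536407 -0.0001755638377434663
```

>>> move_arm --plan '[-0.03,-0.03,-0.2,0,0,0,-0.03,-0.03,-0.4,0,0,0,-0.03,-0.03,-0.6,0,0,0,-0.03,-0.03,-0.76,0,0,0,-0.03,-0.03,-0.76,0,0,0,-0.03,-0.03,-0.76,0,0,0]'

```text
time_s: 8.4
eef_pos: [0.5353, -0.226, 0.1835]
eef_rot: [0.0, 0.971, 0.241, 0.0]
wrist_force: [0.4, -0.2, -1.9]
opening: 0.387
grasp_force: 60.1
```

```bash
python3 - <<'E'
from h import *
c=snap("wrist","w6");s=snap("side","s6");k=snap("scene","k6");o=ctrl.get_obs();print(o["eef_pos"],o["eef_rot"],o["opening"],o["wrist_force"])
im=np.zeros((600,800,3),np.uint8)
im[:,:400]=cv2.resize(c["pixels"][160:310,265:365,::-1],(400,600),interpolation=cv2.INTER_CUBIC)
im[:300,400:]=cv2.resize(s["pixels"][240:300,280:360,::-1],(400,300),interpolation=cv2.INTER_CUBIC)
im[300:,400:]=cv2.resize(k["pixels"][195:255,320:400,::-1],(400,300),interpolation=cv2.INTER_CUBIC)
cv2.imwrite("pics/m6.png",im)
E
```

```text
[ 0.53538553 -0.22607946  0.18379062] [3.44732360e-04 9.70519657e-01 2.41021558e-01 2.92825935e-04] 0.3909483891373719 [-0.94506524  0.35515903 -1.4656091 ]
```

View pics/m6.png

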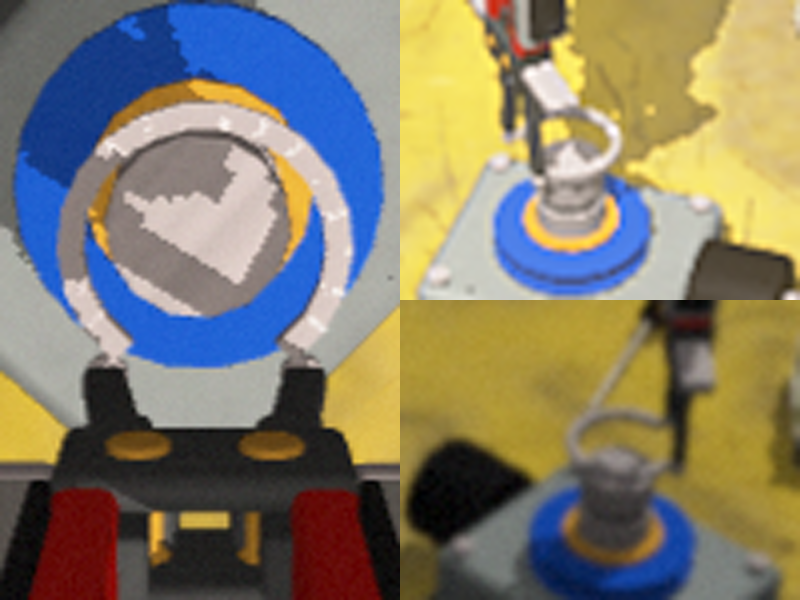

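The wrist crop shows the ring at 57–352 with its top at row 101. The axle disc spans 103–290, rows 133–317, and sits slightly left of the ring centre. In the side view the ring hovers around the end of the stub.

```bash
python3 - <<'E'
from h import *
c=load("w6");X=lambda v:v/4+265;Y=lambda v:v/4+160
for z in(.1058,.108):
    R1=fitpt(c,dict(l=X(57),r=X(352),t=Y(101)),.023,z)
    A1=fitpt(c,dict(l=X(103),r=X(290),b=Y(317),t=Y(132)),.016,.094)
    print(R1,A1,A1[0]-R1[0])
# ring height from side and scene: project ring outer/inner points
for n,(x0,y0),(px,py) in(("s6",(280,240),(400,0)),("k6",(320,195),(400,300))):
    s=load(n)
    for z in (.104,.108):
        q=np.array([proj(s,(R1[0][0]+.023*np.cos(a),R1[0][1]+.023*np.sin(a),z)) for a in np.linspace(0,6.28,90)])
        q=(q-[x0,y0])*5+[px,py];print(n,z,q.min(0).round(),q.max(0).round())
    q=np.array([proj(s,(A1[0][0]+.016*np.cos(a),A1[0][1]+.016*np.sin(a),.094)) for a in np.linspace(0,6.28,90)])
    q=(q-[x0,y0])*5+[px,py];print(" axle",q.min(0).round(),q.max(0).round())
E
```

```text
(array([ 0.55313218, -0.21732114,  0.10672444]), array([ 0.71564073, -0.71560285, -0.03700477,  0.46222024])) (array([ 0.55304811, -0.21586617,  0.09344026]), array([-0.4199006 ,  0.41990045,  0.28206895, -0.24842313, -0.27986771])) [-8.40669473e-05  1.45497160e-03 -1.32841759e-02]
(array([ 0.55329784, -0.21723025,  0.10855011]), array([ 0.41893599, -0.41891555, -0.02183425,  0.27505535])) (array([ 0.55304811, -0.21586617,  0.09344026]), array([-0.4199006 ,  0.41990045,  0.28206895, -0.24842313, -0.27986771])) [-0.00024973  0.00136408 -0.01510985]
s6 0.104 [518. 109.] [622. 177.]
s6 0.108 [517. 102.] [621. 170.]
 axle [534. 134.] [606. 181.]
k6 0.104 [557. 410.] [667. 477.]
k6 0.108 [558. 403.] [668. 470.]
 axle [571. 441.] [647. 488.]
```

>>> move_arm --plan '[0,0.03,-0.05,0,0,0,0,0.03,-0.15,0,0,0,0,0.03,-0.25,0,0,0,0,0.03,-0.25,0,0,0]'

```text
time_s: 9.05
eef_pos: [0.5347, -0.2241, 0.1699]
eef_rot: [-0.001, 0.971, 0.241, -0.0]
wrist_force: [0.3, 0.1, -2.0]
opening: 0.394
grasp_force: 60.1
```

```bash
python3 - <<'E'
from h import *
c=snap("wrist","w7");o=ctrl.get_obs();print(o["eef_pos"],o["eef_rot"],o["opening"],o["wrist_force"],o["torque"])
E
```

```text
[ 0.53489447 -0.22424476  0.17034658] [-3.15710930e-04  9.70524021e-01  2.41004041e-01 -2.76231664e-04] 0.39278376884658656 [-0.31181045 -0.40256982 -1.14828425] [-0.03331348 -0.06666824 -0.00116468]
```

No contact with the ring level with the stub's end. I continue down to the groove.

>>> move_arm --plan '[0,0,-0.1,0,0,0,0,0,-0.2,0,0,0,0,0,-0.3,0,0,0,0,0,-0.33,0,0,0,0,0,-0.33,0,0,0,0,0,-0.33,0,0,0]'

```text
time_s: 9.85
eef_pos: [0.5352, -0.2245, 0.1545]
eef_rot: [0.0, 0.971, 0.241, 0.0]
wrist_force: [-0.1, 0.7, -0.7]
opening: 0.391
grasp_force: 60.1
```

```bash
python3 - <<'E'
from h import *
c=snap("wrist","w8");s=snap("side","s8");k=snap("scene","k8");o=ctrl.get_obs();print(o["eef_pos"],o["eef_rot"],o["opening"],o["wrist_force"],o["torque"])
im=np.zeros((600,800,3),np.uint8)
im[:,:400]=cv2.resize(c["pixels"][160:310,265:365,::-1],(400,600),interpolation=cv2.INTER_CUBIC)
im[:300,400:]=cv2.resize(s["pixels"][255:300,285:345,::-1],(400,300),interpolation=cv2.INTER_CUBIC)
im[300:,400:]=cv2.resize(k["pixels"][215:260,335:395,::-1],(400,300),interpolation=cv2.INTER_CUBIC)
cv2.imwrite("pics/m8.png",im)
E
```

```text
[ 0.53521552 -0.22445219  0.15447159] [1.37097027e-04 9.70518877e-01 2.41025058e-01 1.08046992e-04] 0.38902531790627826 [-0.83927365 -0.15295568 -2.13358988] [-0.02370696 -0.00483918 -0.02795077]
```

View pics/m8.png

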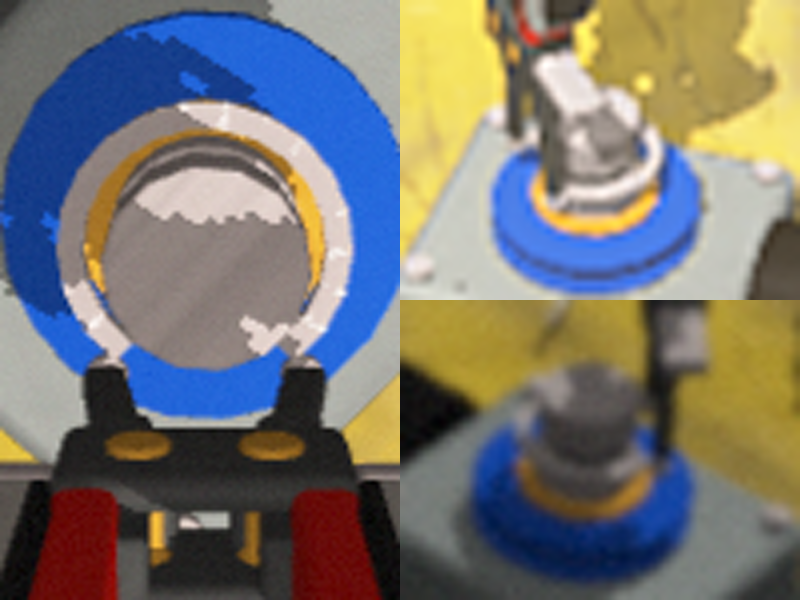

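The ring encircles the stub level with the dark groove, above the washer. In the wrist crop the ring spans 57–352 with its top at 100, and the disc spans 103–311 with its bottom at 370. Checking the centring:

```bash
python3 - <<'E'
from h import *
c=load("w8");X=lambda v:v/4+265;Y=lambda v:v/4+160
R1=fitpt(c,dict(l=X(57),r=X(352),t=Y(100)),.023,.0777)
A1=fitpt(c,dict(l=X(103),r=X(311),b=Y(370)),.016,.094)
print(R1,A1,A1[0]-R1[0]); o=ctrl.get_obs();print(o["eef_pos"],o["wrist_force"],o["grasp_force"])
E
```

```text
(array([ 0.55327756, -0.21566425,  0.0784614 ]), array([ 0.5853742 , -0.58533147, -0.03037537,  0.38070161])) (array([ 0.55333318, -0.2160314 ,  0.09298282]), array([-0.93825704,  0.93821069,  0.03983959, -0.508591  ])) [ 5.56230240e-05 -3.67151428e-04  1.45214148e-02]
[ 0.53521552 -0.22445219  0.15447159] [-0.83927365 -0.15295568 -2.13358988] 60.1279878616333
```

The ring is centred within 0.5 mm and about 1 mm from groove height, with the wrist force showing only the pliers' weight. I'm handing in.

```bash
python3 -c "
from bench import ctrl
print(ctrl.hand_in())"
```

```text
the job is handed in; nothing more can be done
None
```

The job is handed in, verdict not shown: the pliers are held squeezed and upright, the open ring measured within 0.5 mm of the axle's axis and 1–2 mm of groove height, with no sign of contact, and the bystanders were not re-measured at the end.

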